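# Lock the tube block on the shaker with the T-head clamping stud

## Task

Fetch the T-head clamping stud (the one with the flat wing) from its stand, feel its head down through the slot in the middle of the tube block on the shaker, press it against the spring ring and give it a quarter turn clockwise seen from above, so that the block is locked and the stud stays clamped when you let go. Do not force it: never press on the shaker, with stud or gripper, harder than about 35 N. Leave the lifter, dishes, bottle and plate around them where they are.

Things in the scene. Friction and masses are not known exactly. Their poses are not given: they have to be found in the camera images.
- stud_grip (a point): The T-head clamping stud, at its grip: a black wing 44 mm long (stud's x), 14 thick, 36 tall, on a steel shoulder disc 50 mm across, 5 thick. Point on the stud's axis, 21 mm above the shoulder's top, 15 below the wing's top: grip here across the 14 mm, not lower. It stands upright, z up, in either bore of the stand, its shoulder on the stand's top, free to turn. 110 to 185 g.
- stud_head (a point): Centre of the stud's steel T-head, the lowest part of the stud, on its axis 60.5 mm below stud_grip: a flat-bottomed bar 24 mm long (along the stud's x, as the wing), 8 wide, 7 tall, on a round 8 mm shank that is 31 mm long from the top of the T-head up to the shoulder. Axes as the stud.
- clamp_ring (a joint): How far the steel clamp ring is pressed down, m: 0 free, 9 mm proud of the block (its wall 9 to 19 mm above the slot's mouth); 0.009 down, hard stop. 41 mm wide inside, 51 outside, centred on the slot: the T-head passes through, the stud's shoulder lands on it. Its spring takes about 2.5 N to start, 6 N at 4 mm (stays there when locked), 9 N at 7 mm (stud can turn from here), 10.5 N at 9 mm.
- stand: White plastic stand, 58 x 130 x 48 mm, fixed; origin at the centre of its underside; two bores 32 mm wide at 36 mm either side of the centre along its y axis, both 43 mm deep.
- lifter_grip (a point): Block lifter, not needed: a tool like the stud but with a small round black knob, 32 mm across and 16 tall, and no T-head, standing in the stand's other bore; this point is the knob's centre.
- dishes: Two stacked clear dishes, 90 mm across, 31 mm tall, near the stand; loose, leave alone; origin under the centre.
- vial: White plastic bottle, 40 mm across, 73 mm tall, near the stand; loose, leave alone; origin under the centre.
- well_plate: White well plate, 86 x 128 x 35 mm, beside the shaker; loose, leave alone; origin under the centre.
- stud: The whole stud: origin at the centre of the T-head's flat bottom, 64 mm below stud_grip; x along wing and T-head. Under the platform it can turn once the top of the T-head is 19 mm below the slot's mouth: only clockwise from above, to a fixed stop after 90 degrees. Let go there, the spring lifts it 3 mm into a notch, wing across the slot, with some 4 degrees of play.
- shaker: Low white orbital shaker, 260 x 220 mm, fixed; origin under its centre, 94 mm below slot_nominal, same axes. On top its platform, level, never turned, rests anywhere on its orbit, up to 4.2 mm off in x and in y, and yields sideways only to 8 N or more. It carries an aluminium tube block 86 x 128 mm, its top 10 mm above slot_nominal, tube caps 4 mm higher.
- slot_nominal (a point): Where the centre of the slot's mouth lies when the platform is centred on the shaker (it seldom is: up to 4.2 mm off along x and along y, so look or feel for the slot); x along the slot, z up. The slot: 25.6 mm long, 9.6 wide, square-edged, 16 deep, open below, in the floor of a round pocket in the block, inside the clamp ring; may be used either way round.
Mind the look-alikes: they are no part of the job. What is shaped like the stud but yellow is not meant.

How it is judged:
By the outcome, as a careful person would: the job done as asked, in the order asked, and still so for the second after the job is handed in, with the robot touching nothing.
It also fails if it takes over 61 s, if anything falls off the work surface, if the arm or the gripper's body presses on something with over 40 N, if the wrist force passes 120 N, or if a joint passes its speed limit or range.

## Robot

A 6-joint arm with a two-finger parallel gripper is mounted at the origin on the work surface. World frame = base frame: x ahead of the robot, y to its left, z up, the work surface at z = 0. Lengths are in m, angles in rad, forces in N, time in s.
With the tool pointing down it reaches from about 0.35 to 0.775 m from the base axis. Payload 7.3 kg.
Tool frame: the origin (TCP) lies at the very end of the fingers, on their centre line; the grasp point (between the pads) lies robot.pinch_z behind it (robot.pinch_z is the distance from the TCP to the grasp point, in m); y points along the fingers, z is the direction in which the jaws open and shut, and the axes are right-handed (so a half turn about y gives the same grasp; the last joint's range is limited). The gripper opens to 92 mm and grips with 3 to 60 N. Pads are 19 mm wide; open, the fingers measure 130 mm over their backs; the gripper's body (75 mm by 190 mm) begins 47 mm behind the grasp point.
Start: joints at [1.005, 0.342, 1.524, -0, 1.275, -0.146], TCP at [0.214, 0.479, 0.227] pointing down, gripper open.
Joint ranges: [-2.53, 2.53], [-0.77, 2.02], [0.04, 2.7], [-1, 4.14], [0.28, 2.66], [-3.11, 3.11]. Speed limits (rad/s): [2.57, 2.57, 3.14, 3.14, 3.14, 3.14].

## Interface

Orientations are given as [roll, pitch, yaw] about the fixed x, y, z axes, in that order (R = Rz(yaw) Ry(pitch) Rx(roll)).
In Python, from cell import status, viewer, robot gives the robot as it stands. The module is installed in compiled form; this text tells all that it offers.
- The arm moves only by the shell command python3 -m pendant 'ROWS' [FORCE]. ROWS is JSON, a list that holds one entry, the list of rows, each a list of 7 numbers: the shift along the tool's x, y, z in cm, then the turn, a rotation vector about the tool's x, y, z in rad, then the finger opening in cm, from 0 to 9.18. A call has 1 to 20 rows; each row is the pose to reach, as a shift and turn from the pose commanded when the call began, along the tool's axes at that moment; what a row does not reach only later rows make up. A row lasts 1/10 s, in which the tool goes at most 50 mm and 8.59 degrees, less where a joint would pass 70% of its speed; a pose out of reach is approached as far as the arm can. A call with a gripper value outside its range is refused whole. The fingers move at their own pace and stop on an object; FORCE is the grip in N (left out, the last holds). Time passes only in rows, so rows that repeat a pose let the fingers close. It gives the time, the measured TCP pose, the force and the opening at its end, in the units of the state.
- status.observe(): the state, without advancing time (a new reading comes with each control period).
- viewer.read_camera(name): name is "scene" or "side" or "wrist"; returns a dict with "image" (384x512x3 uint8, red, green, blue), "range_z" (384x512 float32, m along the optical axis (not along the pixel's ray), 0 where there is no reading), "fx", "fy", "cx", "cy" (pixels), "camera_from_world" (4x4, takes a point from world to camera coordinates). Camera axes: x right, y up, looking along -z (the intrinsics and any distortion apply to the point x, -y, -z); pixel columns grow to the right and rows downward; lengths in m; the calibration is good to about 2 mm. A picture is of the moment at which its call begins.
- robot.hand_in(): hands the job in, once; it reports no verdict.
The state is a dict: "time": time; "qpos": joint angles; "qvel": joint speeds; "joint_efforts": joint torques, N m; "tool_pos": TCP position; "tool_rot": TCP orientation; "contact_force": force on the tool from outside, world axes, zero at the start; "torque": the same for the moment, N m; "opening": finger opening in m.
Only numpy, scipy, OpenCV 4.12 (cv2) and the standard library are available. Lean on these libraries where they do the work, as an engineer would, in place of code of your own. Each camera call takes 0.05 s, during which the arm holds its last target. There are 200 camera calls.

## Working session

There is one attempt and no reset: what is moved stays moved. The work goes in short steps, Python scripts to look and compute and a shell command to move; the robot and the scene stay as the last step left them, time stands still between calls to the robot, and variables do not carry over. Pictures are saved under pics/ and viewed, about 8 in all and at most 12, crops included, and the job is handed in when it is done.

```bash
mkdir -p pics; cat > h.py <<'E'
import numpy as np, cv2
from cell import status, viewer, robot
def cam(n):
    c=viewer.read_camera(n); c['T']=np.linalg.inv(c['camera_from_world']); return c
def pix(c,P):
    p=c['camera_from_world']@np.append(P,1); return c['cx']+c['fx']*p[0]/-p[2], c['cy']-c['fy']*p[1]/-p[2]
def ray(c,u,v,z):
    d=np.array([(u-c['cx'])/c['fx'],-(v-c['cy'])/c['fy'],-1]); d=c['T'][:3,:3]@d; o=c['T'][:3,3]
    return o+d*(z-o[2])/d[2]
def pt(c,u,v):
    r=c['range_z'][int(v),int(u)]; d=np.array([(u-c['cx'])/c['fx']*r,-(v-c['cy'])/c['fy']*r,-r]); return c['T'][:3,:3]@d+c['T'][:3,3]
def save(c,n): cv2.imwrite('pics/'+n,c['image'][...,::-1])
E
python3 - <<'E'
from h import *
s=status.observe(); print(s); print(robot.pinch_z)
ims=[]
for n in ('scene','side','wrist'):
    c=cam(n); print(n,c['T'].round(3).tolist(),c['fx'],c['cx'],c['cy'],[k for k in c]); np.save(n+'.npy',c,allow_pickle=True); ims.append(c['image'])
cv2.imwrite('pics/a.png',cv2.resize(ims[0],(800,600),interpolation=cv2.INTER_CUBIC)[...,::-1])
cv2.imwrite('pics/b.png',np.hstack([cv2.resize(i,(400,300)) for i in ims[1:]])[...,::-1])
E
```

```text
{'time': 0.0, 'qpos': array([ 1.00504188e+00,  3.42712830e-01,  1.52505717e+00, -2.55953600e-05,
        1.27538943e+00, -1.46011254e-01]), 'qvel': array([ 0.00018991, -0.00023358, -0.00156951,  0.0009565 ,  0.00150462,
       -0.00079147]), 'joint_efforts': array([-1.41138949e-03, -4.31255078e+01, -2.44216847e+01,  7.15755299e-02,
        5.60509705e-02, -1.38312971e-04]), 'tool_pos': array([0.2137133 , 0.47906777, 0.22603609]), 'tool_rot': array([-1.57234999e+00,  2.03740727e-04, -4.19735883e-01]), 'contact_force': array([-0.37385513, -0.81319472,  0.06822913]), 'torque': array([-0.01952358, -0.00163502,  0.01866275]), 'opening': 0.09204612348183246}
0.0188
scene [[0.648, -0.633, 0.423, 1.094], [0.762, 0.54, -0.359, -0.509], [-0.001, 0.555, 0.832, 1.195], [0.0, 0.0, 0.0, 1.0]] 425.87907043968664 251.76107253091686 189.9139478733178 ['image', 'range_z', 'fx', 'fy', 'cx', 'cy', 'camera_from_world', 'T']
side [[0.914, 0.281, -0.292, 0.137], [-0.405, 0.644, -0.649, -0.856], [0.005, 0.712, 0.703, 0.976], [0.0, 0.0, 0.0, 1.0]] 434.08880937098405 257.8454863434656 191.91824815429732 ['image', 'range_z', 'fx', 'fy', 'cx', 'cy', 'camera_from_world', 'T']
wrist [[0.407, -0.872, -0.273, 0.14], [0.913, 0.388, 0.123, 0.512], [-0.002, -0.299, 0.954, 0.385], [0.0, 0.0, 0.0, 1.0]] 322.12540061940075 256.81330450947985 190.97693614800508 ['image', 'range_z', 'fx', 'fy', 'cx', 'cy', 'camera_from_world', 'T']
```

View pics/a.png

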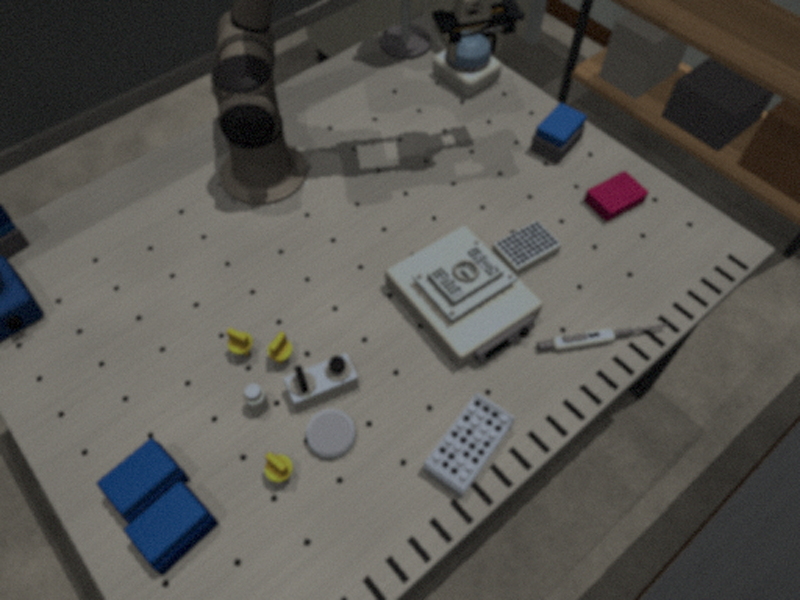

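View pics/b.png

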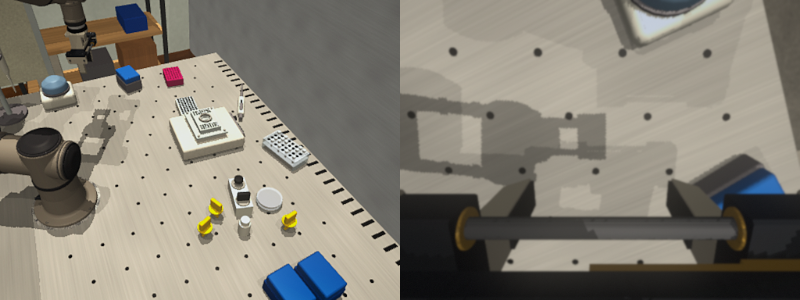

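The scene image (800x600) shows the stand at about (320,380). In its bores are a black wing at (300,378) and a round black knob at (338,365). Three yellow look-alikes sit at (240,342), (280,348) and (278,467). The black winged one fits the description. I'll confirm it in a crop that also shows the shaker slot, near (465,272).

```bash
python3 - <<'E'
from h import *
S={n:np.load(n+'.npy',allow_pickle=True).item() for n in('scene','side')}
a=S['scene'];b=S['side']
def crop(c,u,v,w=45,h=34): 
    im=c['image'][v-h:v+h,u-w:u+w]; return cv2.resize(im,(400,300),interpolation=cv2.INTER_CUBIC)
cv2.imwrite('pics/c.png',np.vstack([np.hstack([crop(a,205,243),crop(a,298,174)]),np.hstack([crop(b,308,246),crop(b,265,158)])])[...,::-1])
for n,c,l in(('scene',a,[(192,242),(216,233),(298,174),(333,157),(300,280)]),('side',b,[(310,250),(305,232),(265,158),(240,137)])):
    for u,v in l: print(n,u,v,pt(c,u,v).round(3))
for n,c in S.items():
    hsv=cv2.cvtColor(c['image'],cv2.COLOR_RGB2HSV); m=(c['image'].max(2)<45).astype(np.uint8)
    nn,l,st,ce=cv2.connectedComponentsWithStats(m)
    for i in range(1,nn):
        if 15<st[i,4]<600: 
            p=pt(c,*ce[i]); 
            if p[2]>.05 and p[0]>0.3: print(n,st[i],ce[i].round(1),p.round(3))
E
```

```text
scene 192 242 [ 0.561 -0.282  0.095]
scene 216 233 [ 0.577 -0.208  0.082]
scene 298 174 [0.584 0.117 0.094]
scene 333 157 [0.583 0.292 0.035]
scene 300 280 [ 0.835 -0.111  0.053]
side 310 250 [ 0.545 -0.28   0.083]
side 305 232 [ 0.563 -0.219  0.08 ]
side 265 158 [0.579 0.074 0.108]
side 240 137 [0.581 0.289 0.037]
scene [211 229   9  10  70] [215.4 233.6] [ 0.575 -0.21   0.078]
scene [190 235   7  16  55] [192.7 242.9] [ 0.564 -0.282  0.093]
scene [ 97 302  16  15  28] [103.9 309.3] [ 0.556 -0.575  0.066]
scene [ 80 317  16  15  36] [ 86.9 323.9] [ 0.565 -0.628  0.071]
side [300 225  11  10  45] [305.2 230.1] [ 0.566 -0.216  0.083]
side [304 246  16  11 123] [311.4 251.7] [ 0.55  -0.281  0.074]
```

View pics/c.png

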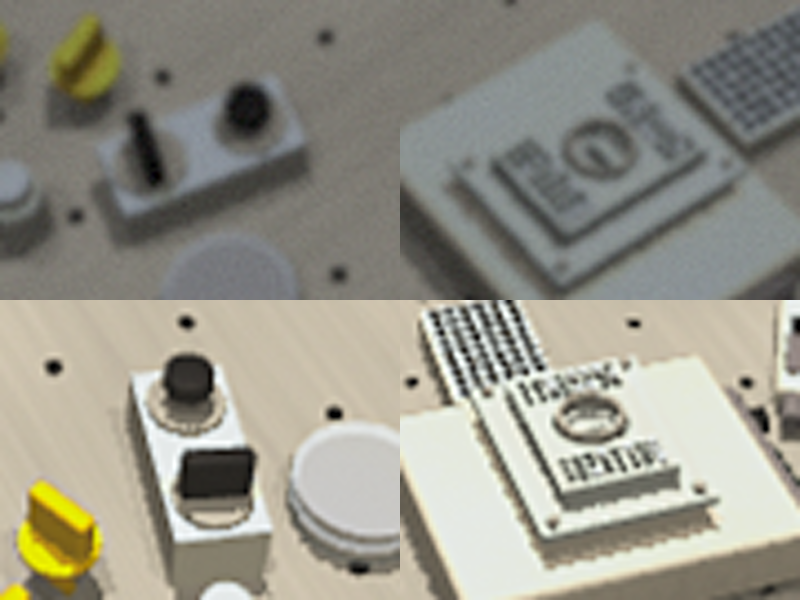

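The crop confirms it: the black flat wing is the stud, in the stand's near-left bore (scene crop (145,150), side crop (217,475)). The round knob is the lifter. Next I work out the wing direction and the move to get above it.

```bash
cat >> h.py <<'E'
def go(xyz,yaw,s=None):
    s=s or status.observe(); y=s['tool_rot'][2]; d=np.array(xyz)-s['tool_pos']
    dx=d[0]*np.cos(y)+d[1]*np.sin(y); dz=-d[0]*np.sin(y)+d[1]*np.cos(y)
    print('row cm',(100*dx).round(2),(-100*d[2]).round(2),(100*dz).round(2),'turn y',-round(yaw-y,3))
E
python3 - <<'E'
from h import *
a=np.load('scene.npy',allow_pickle=True).item();b=np.load('side.npy',allow_pickle=True).item()
f=lambda u,v:(160+u/4.444,209+v/4.412)
P=ray(a,*f(135,118),.089);Q=ray(a,*f(157,175),.087);print(P,Q,np.linalg.norm(P-Q),np.arctan2(*(P-Q)[1::-1]))
g=lambda u,v:(263+u/4.444,212+(v-300)/4.412)
P=ray(b,*g(186,455),.089);Q=ray(b,*g(253,452),.089);print(P,Q,np.linalg.norm(P-Q),np.arctan2(*(Q-P)[1::-1]))
for n,c in (('scene',a),('side',b)):
    d=cv2.cvtColor(c['image'],cv2.COLOR_RGB2GRAY)
# slot ring
print('ring',ray(a,253+(600-400)/4.444,140+150/4.412,.11), ray(b,220+(590-400)/4.444,124+(418-300)/4.412,.11))
go([.56,-.28,.24],-.4)
E
```

```text
[ 0.53851714 -0.27259051  0.089     ] [ 0.58045314 -0.28573239  0.087     ] 0.04399246456072557 2.837906794134936
[ 0.53468988 -0.27037719  0.089     ] [ 0.57143752 -0.28406992  0.089     ] 0.039215810888886246 -0.3566782741783697
ring [0.59142828 0.10783941 0.11      ] [0.58578315 0.10625383 0.11      ]
row cm 62.56 -1.38 -55.22 turn y -0.02
```

```bash
python3 -m pendant '[[[62.2,-2,-55.2,0,-0.1,0,6],[62.2,-2,-55.2,0,-0.1,0,6],[62.2,-2,-55.2,0,-0.1,0,6],[62.2,-2,-55.2,0,-0.1,0,6],[62.2,-2,-55.2,0,-0.1,0,6],[62.2,-2,-55.2,0,-0.1,0,6],[62.2,-2,-55.2,0,-0.1,0,6],[62.2,-2,-55.2,0,-0.1,0,6],[62.2,-2,-55.2,0,-0.1,0,6],[62.2,-2,-55.2,0,-0.1,0,6],[62.2,-2,-55.2,0,-0.1,0,6],[62.2,-2,-55.2,0,-0.1,0,6],[62.2,-2,-55.2,0,-0.1,0,6],[62.2,-2,-55.2,0,-0.1,0,6],[62.2,-2,-55.2,0,-0.1,0,6],[62.2,-2,-55.2,0,-0.1,0,6],[62.2,-2,-55.2,0,-0.1,0,6],[62.2,-2,-55.2,0,-0.1,0,6],[62.2,-2,-55.2,0,-0.1,0,6],[62.2,-2,-55.2,0,-0.1,0,6]]]'
python3 - <<'E'
from h import *
c=cam('wrist'); np.save('w1.npy',c,allow_pickle=True); save(c,'d.png'); s=status.observe();print(s['tool_pos'],s['tool_rot'],s['qpos'],s['opening'])
print(pix(c,[.556,-.278,.089]),c['T'].round(3))
E
```

```text
time: 2.15
tool_pos: [0.5566, -0.2769, 0.2466]
tool_rot: [-1.57, 0.001, -0.319]
contact_force: [0.1, -0.7, -0.8]
opening: 0.0603
[ 0.55672148 -0.2767654   0.24693159] [-1.57038358e+00  2.88512903e-04 -3.18598640e-01] [-5.84714627e-01  5.11541932e-01  1.19999499e+00  3.25541078e-04
  1.43044264e+00 -1.83695786e+00] 0.06013063984606055
(np.float64(256.0353705759913), np.float64(173.80613246955795)) [[ 0.313 -0.906 -0.284  0.479]
 [ 0.95   0.299  0.093 -0.252]
 [ 0.    -0.299  0.954  0.406]
 [ 0.     0.     0.     1.   ]]
```

View pics/d.png

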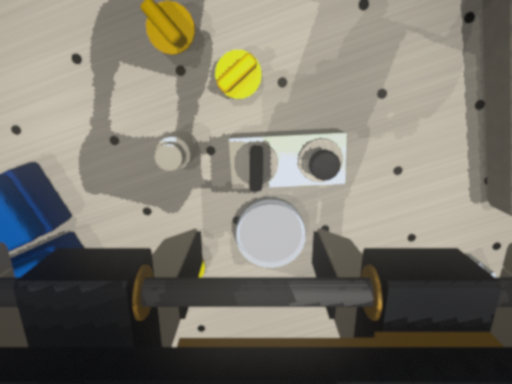

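The wrist view shows the wing upright at (257,167), with the knob at (323,164), the bottle at (172,155) and the dishes at (270,232). The fingers have room at 4 cm opening.

```bash
python3 - <<'E'
from h import *
c=np.load('w1.npy',allow_pickle=True).item()
m=np.zeros((384,512),np.uint8); m[130:205,240:285]=(c['image'].max(2)<60)[130:205,240:285]
n,l,st,ce=cv2.connectedComponentsWithStats(m); i=1+st[1:,4].argmax(); print(st[i],ce[i])
R=c['range_z']; vs,us=np.where(l==i); Z=np.array([pt(c,u,v) for u,v in zip(us,vs)]); k=(Z[:,2]>.083)&(Z[:,2]<.095); Z=Z[k]; print(len(Z),Z.mean(0),np.median(Z[:,2]))
q=np.c_[us,vs][k].astype(np.float32); r=cv2.minAreaRect(q); print(r); b=cv2.boxPoints(r); B=np.array([ray(c,*p,.089)[:2] for p in b]); print(B, B.mean(0))
for j in range(2): d=B[j+1]-B[j]; print(np.linalg.norm(d),np.arctan2(d[1],d[0]))
go([*B.mean(0),.057],-.32)
E
```

```text
[251 147  11  43 397] [255.9093199  167.27959698]
377 [ 0.55028554 -0.27624037  0.08944343] 0.08955833608167246
((256.0, 169.0), (40.0, 10.0), 90.0)
[[ 0.53042561 -0.27478601]
 [ 0.53352696 -0.26539107]
 [ 0.57287765 -0.27820976]
 [ 0.5696557  -0.28796875]] [ 0.55162148 -0.2765889 ]
0.009893595421002878 1.2519503847852669
0.0413859295087259 -0.31491468933188516
row cm -0.49 18.99 -0.14 turn y 0.001
```

```bash
python3 -m pendant '[[[-0.4,5,-0.1,0,0,0,4],[-0.4,10,-0.1,0,0,0,4],[-0.4,14,-0.1,0,0,0,4],[-0.4,17,-0.1,0,0,0,4],[-0.4,18.9,-0.1,0,0,0,4],[-0.4,18.9,-0.1,0,0,0,4],[-0.4,18.9,-0.1,0,0,0,4],[-0.4,18.9,-0.1,0,0,0,0.8],[-0.4,18.9,-0.1,0,0,0,0.8],[-0.4,18.9,-0.1,0,0,0,0.8],[-0.4,18.9,-0.1,0,0,0,0.8],[-0.4,18.9,-0.1,0,0,0,0.8],[-0.4,18.9,-0.1,0,0,0,0.8]]]' 45
```

```text
time: 3.5
tool_pos: [0.5531, -0.2778, 0.0584]
tool_rot: [-1.571, -0.001, -0.32]
contact_force: [-1.4, 2.1, 4.8]
opening: 0.0136
```

```bash
python3 -m pendant '[[[0,-2,0,0,0,0,0.8],[0,-6,0,0,0,0,0.8],[0,-11,0,0,0,0,0.8],[0,-16,0,0,0,0,0.8],[0,-20,0,0,0,0,0.8],[-4,-20,7,0,-0.1,0,0.8],[-8,-20,14,0,-0.2,0,0.8],[-11,-20,21,0,-0.3,0,0.8],[-14,-20,28,0,-0.3,0,0.8],[-16,-20,32,0,-0.3,0,0.8],[-17,-20,34,0,-0.3,0,0.8],[-17,-20,34,0,-0.3,0,0.8],[-17,-20,34,0,-0.3,0,0.8],[-17,-20,34,0,-0.3,0,0.8]]]'
python3 - <<'E'
from h import *
c=cam('wrist'); np.save('w2.npy',c,allow_pickle=True); save(c,'e.png'); s=status.observe();print(s['tool_pos'],s['tool_rot'],s['qpos'],s['opening'],s['contact_force'],s['torque'])
print(pix(c,[.588,.107,.108]))
E
```

```text
time: 4.9
tool_pos: [0.4973, 0.1018, 0.2574]
tool_rot: [-1.57, 0.001, -0.015]
contact_force: [0.9, 0.2, -1.0]
opening: 0.0137
[0.49780801 0.09992736 0.2573891 ] [-1.57091131e+00  6.43107187e-04 -1.62382041e-02] [ 4.71039790e-02  2.87521389e-01  1.51615821e+00 -7.60817126e-05
  1.33856215e+00 -1.50743665e+00] 0.014258119932658 [-0.4177796  -0.68516035 -1.75966372] [0.0371053  0.00971148 0.00769029]
(np.float64(263.24851168420594), np.float64(257.9887504450293))
```

View pics/e.png

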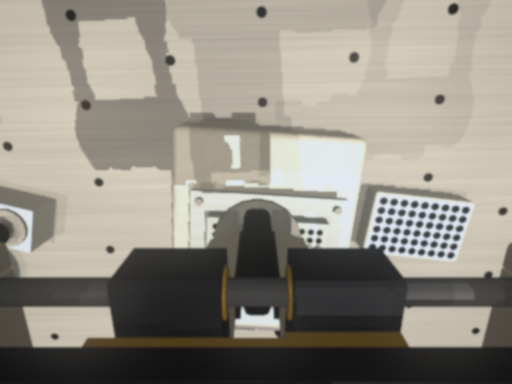

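The wrist view is blocked by the held stud (grip at (257,230)). It does show the shaker at (270,190), its axes nearly parallel to the world axes. I'll tilt the tool so the camera looks straight down on the slot past the stud.

```bash
python3 -m pendant '[[[2.4,1,0.2,0,0,0.14,0.8],[4.8,2,0.4,0,0,0.28,0.8],[7.2,3,0.6,0,0,0.4,0.8],[9.6,4.5,0.7,0,0,0.44,0.8],[9.6,4.5,0.7,0,0,0.44,0.8],[9.6,4.5,0.7,0,0,0.44,0.8],[9.6,4.5,0.7,0,0,0.44,0.8]]]'
python3 - <<'E'
from h import *
cs=[cam('wrist') for _ in range(2)]; c=cs[1]; np.save('w3.npy',c,allow_pickle=True); s=status.observe();print(s['tool_pos'],s['tool_rot'],s['opening'])
u,v=pix(c,[.588,.107,.1]);print(u,v); u=int(u);v=int(v)
big=cv2.resize(c['image'],(400,300)); v0=max(v-60,0);u0=u-80; print(u0,v0)
cr=cv2.resize(c['image'][v0:v0+120,u0:u0+160],(800,600),interpolation=cv2.INTER_CUBIC); cv2.imwrite('pics/f.png',cr[...,::-1])
E
```

```text
time: 5.65
tool_pos: [0.5944, 0.1027, 0.2141]
tool_rot: [-1.571, 0.438, -0.021]
contact_force: [-0.3, 0.3, -0.5]
opening: 0.0139
[0.59423967 0.10322065 0.21517786] [-1.57049089  0.43619861 -0.01987409] 0.0139025834418881
261.70453509481155 234.53692425413817
181 174
```

View pics/f.png

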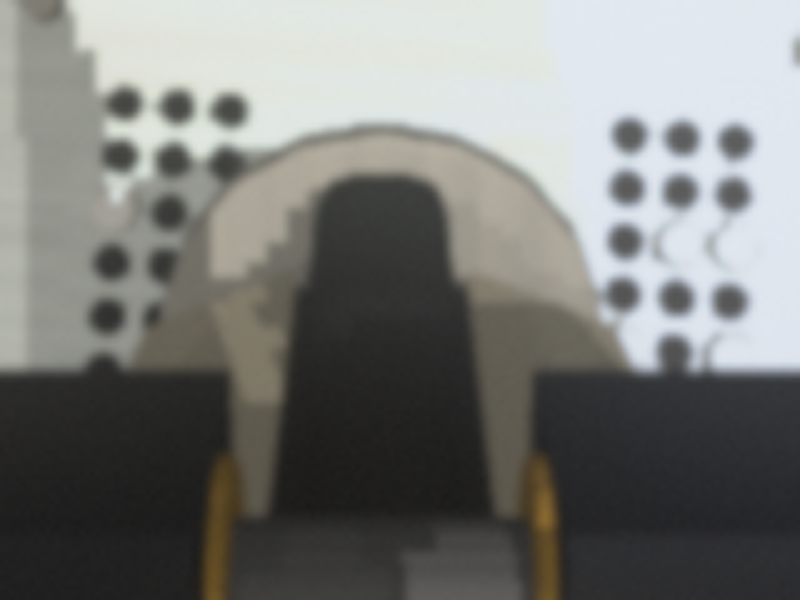

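The stud still covers the slot (shoulder arc at the crop's (380,130)). Moving back 8 cm will bring the slot into view above the shoulder.

```bash
python3 -m pendant '[[[-3.6,1.5,0.2,0,0,0,0.8],[-7.2,3,0.4,0,0,0,0.8],[-7.2,3,0.4,0,0,0,0.8],[-7.2,3,0.4,0,0,0,0.8],[-7.2,3,0.4,0,0,0,0.8]]]'
python3 - <<'E'
from h import *
cs=[cam('wrist') for _ in range(2)]; c=cs[1]; np.save('w4.npy',c,allow_pickle=True); s=status.observe();print(s['tool_pos'],s['tool_rot'],s['opening'],c['T'][:3,3])
u,v=pix(c,[.588,.107,.1]);print(u,v); u=int(u);v=int(v)
v0=max(v-60,0);u0=u-80; print(u0,v0)
cr=cv2.resize(c['image'][v0:v0+120,u0:u0+160],(800,600),interpolation=cv2.INTER_CUBIC); cv2.imwrite('pics/g.png',cr[...,::-1])
E
```

```text
time: 6.25
tool_pos: [0.5177, 0.109, 0.2178]
tool_rot: [-1.571, 0.436, -0.02]
contact_force: [0.0, 0.1, -2.0]
opening: 0.0136
[0.51775553 0.1088765  0.21684201] [-1.57057197  0.43737147 -0.01994943] 0.0135617697464497 [0.51089356 0.1084926  0.39583677]
256.8254499515548 322.450559718876
176 262
```

View pics/g.png

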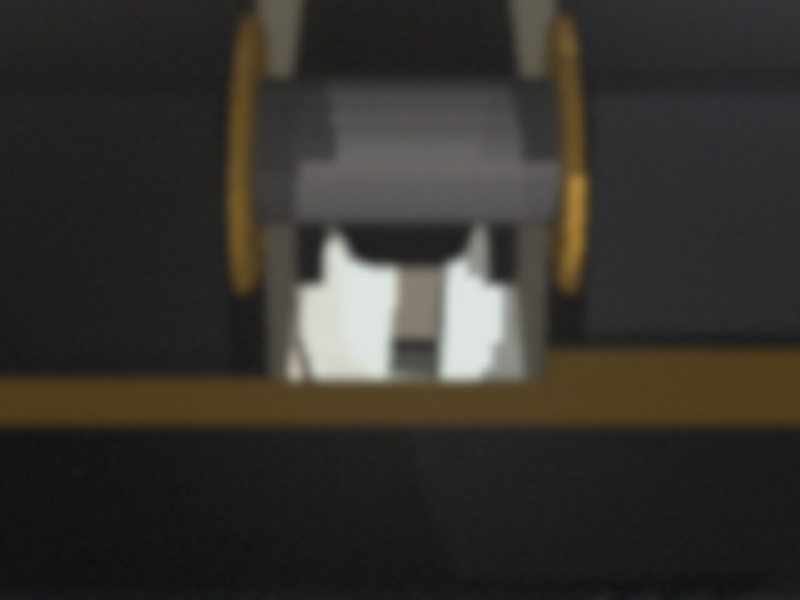

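The camera's image-up points toward the base, so I had the direction reversed. I'll go upright with the TCP beyond the slot instead.

```bash
python3 -m pendant '[[[3.2,-1.3,-0.1,0,0,-0.13,0.8],[6.4,-2.6,-0.2,0,0,-0.26,0.8],[9.6,-4,-0.2,0,0,-0.38,0.8],[12.7,-5.2,-0.2,0,0,-0.437,0.8],[12.7,-5.2,-0.2,0,0,-0.437,0.8],[12.7,-5.2,-0.2,0,0,-0.437,0.8],[12.7,-5.2,-0.2,0,0,-0.437,0.8]]]'
python3 - <<'E'
from h import *
cs=[cam('wrist') for _ in range(2)]; c=cs[1]; np.save('w5.npy',c,allow_pickle=True); s=status.observe();print(s['tool_pos'],s['tool_rot'],s['opening'],c['T'][:3,3])
u,v=pix(c,[.588,.107,.1]);print(u,v); u=int(u);v=int(v)
v0=max(v-60,0);u0=u-80; print(u0,v0)
cr=cv2.resize(c['image'][v0:v0+120,u0:u0+160],(800,600),interpolation=cv2.INTER_CUBIC); cv2.imwrite('pics/i.png',cr[...,::-1])
E
```

```text
time: 7.05
tool_pos: [0.6533, 0.1043, 0.2088]
tool_rot: [-1.571, 0.005, -0.02]
contact_force: [-0.6, 1.0, -1.7]
opening: 0.0137
[0.65332183 0.1043187  0.2091081 ] [-1.57071956  0.00390295 -0.019798  ] 0.014077989076583688 [0.572645   0.10536465 0.36821083]
259.24281929584197 111.27457925617952
179 51
```

View pics/i.png

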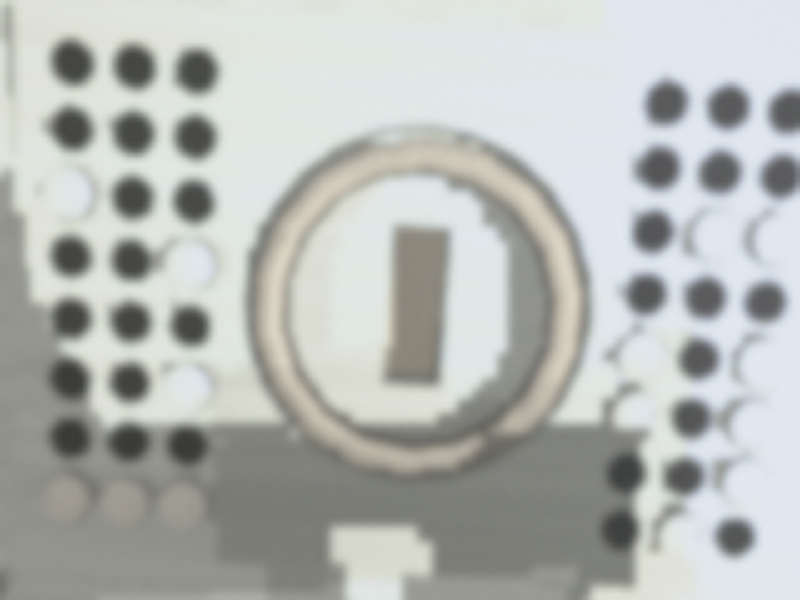

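Clear view: the slot's corners are at crop (395,226), (449,228), (438,385) and (385,382), inside the ring centred near (418,300). Next I ray-cast the slot at z=0.094 and measure the held stud's shoulder with the same camera, so calibration errors cancel.

```bash
python3 - <<'E'
from h import *
c=np.load('w5.npy',allow_pickle=True).item(); s=status.observe(); print(s['tool_pos'],s['tool_rot'])
C=[(395,226),(449,228),(438,385),(385,382)]
W=np.array([ray(c,179+u/5-.4,51+v/5-.4,.094) for u,v in C]); print(W.round(4),W.mean(0))
print([np.linalg.norm(W[i]-W[(i+1)%4]).round(4) for i in range(4)], 'yaw',[np.arctan2(*(W[a]-W[b])[1::-1]).round(3) for a,b in((0,3),(1,2))])
print('floor z',[pt(c,179+u/5,51+v/5)[2].round(4) for u,v in((360,300),(480,300),(418,205),(418,420))],'ring z',[pt(c,179+u/5,51+v/5)[2].round(4) for u,v in((418,153),(270,300),(570,300))])
# ring outer centre check
R=np.array([ray(c,179+u/5,51+v/5,.113) for u,v in((250,300),(588,300),(418,128),(418,474))]);print('ring c',(R[0]+R[1])/2,(R[2]+R[3])/2,np.linalg.norm(R[0]-R[1]))
# shoulder
vs,us=np.mgrid[150:330,170:350]; P=np.array([pt(c,u,v) for u,v in zip(us.ravel(),vs.ravel())])
zz=s['tool_pos'][2]-.0054
h,e=np.histogram(P[:,2],bins=np.arange(.19,.225,.001)); print(dict(zip(e.round(3),h)))
k=abs(P[:,2]-zz)<.0025; m=k.reshape(vs.shape).astype(np.uint8)
n,l,st,ce=cv2.connectedComponentsWithStats(m); print(st,ce.round(1))
Q=P[k]; 
hull=cv2.convexHull(Q[:,:2].astype(np.float32))[:,0]; print('extent',Q.min(0),Q.max(0))
top=np.array([ray(c,*(lambda j:(us.ravel()[j],vs.ravel()[j]))(j),zz) for j in np.where(k)[0]])
# far arc: min x per y column
b=np.round(top[:,1]/.001).astype(int); A=np.array([[top[b==i,0].min(),i*.001] for i in np.unique(b) if (b==i).sum()>3])
A=A[A[:,0]<A[:,0].min()+.018]
M=np.c_[2*A,np.ones(len(A))]; x=np.linalg.lstsq(M,(A**2).sum(1),rcond=None)[0]; print('shoulder c',x[:2],'r',np.sqrt(x[2]+x[0]**2+x[1]**2),len(A))
E
```

```text
[0.65332183 0.1043187  0.2091081 ] [-1.57071956  0.00390295 -0.019798  ]
[[0.576  0.1059 0.094 ]
 [0.5765 0.1147 0.094 ]
 [0.6018 0.1126 0.094 ]
 [0.6011 0.1038 0.094 ]] [0.58886527 0.10925856 0.094     ]
[np.float64(0.0088), np.float64(0.0254), np.float64(0.0089), np.float64(0.0252)] yaw [np.float64(3.056), np.float64(3.06)]
floor z [np.float64(0.0942), np.float64(0.0949), np.float64(0.093), np.float64(0.0943)] ring z [np.float64(0.1146), np.float64(0.113), np.float64(0.1138)]
ring c [0.58710391 0.10966302 0.113     ] [0.58805    0.10949573 0.113     ] 0.052061592552654086
{np.float64(0.19): np.int64(0), np.float64(0.191): np.int64(0), np.float64(0.192): np.int64(0), np.float64(0.193): np.int64(0), np.float64(0.194): np.int64(0), np.float64(0.195): np.int64(0), np.float64(0.196): np.int64(0), np.float64(0.197): np.int64(0), np.float64(0.198): np.int64(0), np.float64(0.199): np.int64(7), np.float64(0.2): np.int64(20), np.float64(0.201): np.int64(37), np.float64(0.202): np.int64(61), np.float64(0.203): np.int64(347), np.float64(0.204): np.int64(860), np.float64(0.205): np.int64(239), np.float64(0.206): np.int64(5), np.float64(0.207): np.int64(3), np.float64(0.208): np.int64(11), np.float64(0.209): np.int64(21), np.float64(0.21): np.int64(21), np.float64(0.211): np.int64(28), np.float64(0.212): np.int64(40), np.float64(0.213): np.int64(45), np.float64(0.214): np.int64(41), np.float64(0.215): np.int64(51), np.float64(0.216): np.int64(47), np.float64(0.217): np.int64(49), np.float64(0.218): np.int64(58), np.float64(0.219): np.int64(62), np.float64(0.22): np.int64(67), np.float64(0.221): np.int64(70), np.float64(0.222): np.int64(83), np.float64(0.223): np.int64(76)}
[[    0     0   180   180 30859]
 [   43    48    88    39  1541]] [[89.6 90.6]
 [86.6 66.7]]
extent [0.62773    0.07933552 0.20122519] [0.65038959 0.12810576 0.20618736]
shoulder c [0.65251935 0.10362409] r 0.02478791145873634 47
```

```bash
python3 -m pendant '[[[-3.2,0,0.2,0,0.03,-0.004,0.8],[-6.42,0,0.44,0,0.063,-0.004,0.8],[-6.42,2,0.44,0,0.063,-0.004,0.8],[-6.42,4,0.44,0,0.063,-0.004,0.8],[-6.42,5,0.44,0,0.063,-0.004,0.8],[-6.42,5.9,0.44,0,0.063,-0.004,0.8],[-6.42,6.1,0.44,0,0.063,-0.004,0.8],[-6.42,6.1,0.44,0,0.063,-0.004,0.8],[-6.42,6.1,0.44,0,0.063,-0.004,0.8]]]'; python3 - <<'E'
from h import *
s=status.observe(); print(s['tool_pos'],s['tool_rot'],s['contact_force'],s['torque']); go([.5892,.1100,.142],-.083,s)
E
```

```text
time: 8.05
tool_pos: [0.5899, 0.11, 0.1491]
tool_rot: [-1.571, -0.002, -0.083]
contact_force: [-0.3, 0.4, -1.5]
opening: 0.0135
[0.58989189 0.10996848 0.14908078] [-1.57060848 -0.00228645 -0.08287353] [-0.25609091  0.3760401  -1.46608083] [-0.02168983 -0.0202668   0.014274  ]
row cm -0.07 0.71 -0.0 turn y 0.0
```

```bash
python3 -m pendant '[[[-0.05,0.3,0,0,0,0,0.8],[-0.05,0.6,0,0,0,0,0.8],[-0.05,0.7,0,0,0,0,0.8],[-0.05,0.8,0,0,0,0,0.8],[-0.05,0.9,0,0,0,0,0.8],[-0.05,1.0,0,0,0,0,0.8],[-0.05,1.0,0,0,0,0,0.8]]]'
```

```text
time: 8.75
tool_pos: [0.5888, 0.11, 0.1383]
tool_rot: [-1.571, -0.001, -0.083]
contact_force: [-0.1, -0.6, -1.7]
opening: 0.0135
```

```bash
python3 -m pendant '[[[0,0.2,0,0,0,0,0.8],[0,0.4,0,0,0,0,0.8],[0,0.6,0,0,0,0,0.8],[0,0.8,0,0,0,0,0.8],[0,0.8,0,0,0,0,0.8]]]'
```

```text
time: 9.25
tool_pos: [0.5887, 0.11, 0.13]
tool_rot: [-1.571, -0.0, -0.083]
contact_force: [0.2, 0.4, -0.9]
opening: 0.0138
```

Head is in the slot with no contact force. Continuing down to the ring.

```bash
python3 -m pendant '[[[0,0.3,0,0,0,0,0.8],[0,0.6,0,0,0,0,0.8],[0,0.8,0,0,0,0,0.8],[0,1.0,0,0,0,0,0.8],[0,1.1,0,0,0,0,0.8],[0,1.1,0,0,0,0,0.8]]]'; python3 - <<'E'
from h import *
s=status.observe(); print(s['tool_pos'],s['contact_force'],s['torque'])
E
```

```text
time: 9.85
tool_pos: [0.5889, 0.11, 0.1197]
tool_rot: [-1.571, -0.001, -0.083]
contact_force: [-1.7, -0.6, 4.7]
opening: 0.0135
[0.58889526 0.11003321 0.11971856] [-1.71161154 -0.62047422  4.67410474] [0.07170007 0.47953382 0.05390263]
```

```bash
python3 -m pendant '[[[0,0.1,0,0,0,0,0.8],[0,0.2,0,0,0,0,0.8],[0,0.3,0,0,0,0,0.8],[0,0.38,0,0,0,0,0.8],[0,0.42,0,0,0,0,0.8],[0,0.42,0,0,0,0,0.8]]]'; python3 - <<'E'
from h import *
for i in range(3):
    cam('side'); s=status.observe(); print(s['tool_pos'],s['contact_force'],s['torque'])
E
```

```text
time: 10.45
tool_pos: [0.5889, 0.11, 0.1158]
tool_rot: [-1.571, -0.002, -0.083]
contact_force: [-3.2, -1.0, 7.7]
opening: 0.0137
[0.58894086 0.11003616 0.11581632] [-3.92710535 -1.33644231  8.11169862] [-0.08667903  0.63000917  0.01516514]
[0.58895693 0.11002913 0.11587394] [-3.32553547 -1.15295115  7.22509676] [-0.03094958  0.64383224  0.01875397]
[0.58892065 0.11003916 0.11583047] [-3.93431436 -0.85586717  7.7291149 ] [-0.02880011  0.64691875 -0.01888544]
```

```bash
python3 -m pendant '[[[-0.04,0.05,0,0,0,0,0.8],[-0.05,0.1,0,0,0,0,0.8],[-0.05,0.11,0,0,0,0,0.8],[-0.05,0.11,0,0,0.05,0,0.8],[-0.05,0.11,0,0,0.1,0,0.8],[-0.05,0.11,0,0,0.15,0,0.8],[-0.05,0.11,0,0,0.15,0,0.8]]]'; python3 - <<'E'
from h import *
s=status.observe(); print(s['tool_pos'],s['contact_force'],s['torque'])
E
```

```text
time: 11.3
tool_pos: [0.5895, 0.1101, 0.1153]
tool_rot: [-1.57, -0.004, -0.234]
contact_force: [-0.3, 0.1, 7.5]
opening: 0.0137
[0.58949869 0.11010375 0.11525799] [-0.29134031  0.0727094   7.47822351] [-0.07166406  0.23420874  0.01870023]
```

Turned about 0.15 rad with no torque, so the head is under the platform. Continuing in stages.

```bash
python3 -m pendant '[[[0,0.04,0,0,0.13,0,0.8],[0,0.04,0,0,0.26,0,0.8],[0,0.04,0,0,0.39,0,0.8],[0,0.04,0,0,0.52,0,0.8],[0,0.04,0,0,0.65,0,0.8],[0,0.04,0,0,0.65,0,0.8]]]'; python3 - <<'E'
from h import *
s=status.observe(); print(s['tool_pos'],s['contact_force'],s['torque'])
E
```

```text
time: 11.9
tool_pos: [0.5898, 0.11, 0.115]
tool_rot: [-1.567, -0.003, -0.887]
contact_force: [-0.3, -0.4, 8.8]
opening: 0.0138
[0.58982214 0.11004882 0.11503023] [-0.26984022 -0.39770436  8.78730256] [-0.0994513   0.06871205 -0.05402997]
```

```bash
python3 -m pendant '[[[0,0,0,0,0.13,0,0.8],[0,0,0,0,0.26,0,0.8],[0,0,0,0,0.39,0,0.8],[0,0,0,0,0.52,0,0.8],[0,0,0,0,0.62,0,0.8],[0,0,0,0,0.69,0,0.8],[0,0,0,0,0.73,0,0.8],[0,0,0,0,0.73,0,0.8]]]'; python3 - <<'E'
from h import *
s=status.observe(); print(s['tool_pos'],s['contact_force'],s['torque'])
E
```

```text
time: 12.7
tool_pos: [0.5898, 0.11, 0.115]
tool_rot: [-1.566, 0.0, -1.614]
contact_force: [0.1, -0.9, 8.6]
opening: 0.0138
[0.58975568 0.11001724 0.11499973] [ 0.12496018 -0.94962053  8.63437484] [-0.20183848  0.18871486  0.04296862]
```

Now the last few hundredths, feeling for the stop.

```bash
python3 -m pendant '[[[0,0,0,0,0.02,0,0.8],[0,0,0,0,0.04,0,0.8],[0,0,0,0,0.06,0,0.8],[0,0,0,0,0.06,0,0.8]]]'; python3 - <<'E'
from h import *
for i in range(3):
    cam('side'); s=status.observe(); print(s['tool_rot'],s['contact_force'],s['torque'])
E
```

```text
time: 13.1
tool_pos: [0.5894, 0.1102, 0.115]
tool_rot: [-1.567, 0.001, -1.673]
contact_force: [-0.2, 0.5, 10.3]
opening: 0.0138
[-1.56662962e+00  6.61102504e-04 -1.67268222e+00] [-0.3937827  -0.23371893  8.2341054 ] [-0.06187573  0.44077652  0.06992975]
[-1.56665146e+00  6.61025980e-04 -1.67258605e+00] [-1.90603104  0.2633496   9.36941501] [0.0244945  0.40244862 0.09343456]
[-1.56661900e+00  6.57049098e-04 -1.67256654e+00] [-0.44296507  0.45743768  9.32498536] [-0.08339459  0.4186248   0.13991815]
```

```bash
python3 -m pendant '[[[0,0,0,0,0.02,0,0.8],[0,0,0,0,0.03,0,0.8],[0,0,0,0,0.03,0,0.8]]]'; python3 - <<'E'
from h import *
for i in range(3):
    cam('side'); s=status.observe(); print(s['tool_rot'],s['contact_force'],s['torque'])
E
```

```text
time: 13.55
tool_pos: [0.5893, 0.1104, 0.115]
tool_rot: [-1.567, 0.001, -1.703]
contact_force: [-1.5, 0.3, 9.1]
opening: 0.0141
[-1.56713063e+00  8.32994746e-04 -1.70250290e+00] [-1.65958721  0.44510898  9.09763222] [0.01141    0.57221362 0.14413928]
[-1.56706798e+00  8.30714839e-04 -1.70243587e+00] [-1.15115996  0.77813568  9.68343282] [0.06521495 0.58530006 0.137836  ]
[-1.56710435e+00  8.31922731e-04 -1.70242623e+00] [-0.86967891  0.74767997  8.40202808] [0.02138807 0.47298063 0.15162013]
```

At the stop: the torque has risen to 0.14 N m and the jaws are starting to wedge. I'll back off slightly and let the spring lift it into the notch.

```bash
python3 -m pendant '[[[0,0,0,0,-0.03,0,0.8],[0,-0.1,0,0,-0.03,0,0.8],[0,-0.2,0,0,-0.03,0,0.8],[0,-0.3,0,0,-0.03,0,0.8],[0,-0.38,0,0,-0.03,0,0.8],[0,-0.38,0,0,-0.03,0,0.8]]]'; python3 - <<'E'
from h import *
for i in range(2):
    cam('side'); s=status.observe(); print(s['tool_pos'],s['tool_rot'],s['contact_force'],s['torque'])
E
```

```text
time: 14.3
tool_pos: [0.5893, 0.1103, 0.1183]
tool_rot: [-1.567, 0.001, -1.673]
contact_force: [0.2, 1.1, 6.4]
opening: 0.0137
[0.58928913 0.1102779  0.11826526] [-1.56729981e+00  7.65295421e-04 -1.67291398e+00] [0.97745542 0.41894344 5.87050208] [ 0.03161691  0.19501159 -0.10010577]
[0.58928219 0.11029481 0.11820698] [-1.56734129e+00  7.55454939e-04 -1.67287242e+00] [0.44712483 1.19141613 5.46031958] [ 0.00377387  0.20005965 -0.07037889]
```

```bash
python3 -m pendant '[[[0,-0.06,0,0,0,0,0.8],[0,-0.12,0,0,0,0,0.8],[0,-0.16,0,0,0,0,0.8],[0,-0.16,0,0,0,0,0.8]]]'; python3 - <<'E'
from h import *
for i in range(2):
    cam('side'); s=status.observe(); print(s['tool_pos'],s['contact_force'],s['torque'])
E
```

```text
time: 14.8
tool_pos: [0.5892, 0.1103, 0.1193]
tool_rot: [-1.568, 0.001, -1.673]
contact_force: [3.1, 2.1, 3.0]
opening: 0.0137
[0.58919396 0.1102508  0.11928415] [3.76413658 1.50888619 2.34119464] [ 0.32176644 -0.50477099 -0.02290803]
[0.5891849  0.11026695 0.11930093] [3.36433683 1.9537873  1.74719497] [ 0.26709671 -0.5672247   0.00794208]
```

The notch now takes the load: the vertical force fell off. Opening.

```bash
python3 -m pendant '[[[0,0,0,0,0,0,1.6],[0,0,0,0,0,0,2.2],[0,0,0,0,0,0,4],[0,0,0,0,0,0,4],[0,-1,0,0,0,0,4],[0,-3,0,0,0,0,4],[0,-6,0,0,0,0,5],[0,-9,0,0,0,0,5],[6,-10,0,0,0,0,5],[9,-11,0,0,0,0,5],[9,-11,0,0,0,0,5]]]'; python3 - <<'E'
from h import *
c=cam('wrist'); c=cam('wrist'); np.save('w6.npy',c,allow_pickle=True); s=status.observe(); print(s['tool_pos'],s['tool_rot'],s['contact_force'])
u,v=map(int,pix(c,[.589,.11,.13])); print(u,v); u0=max(0,min(u-80,352)); v0=max(0,min(v-60,264))
w=cv2.resize(c['image'][v0:v0+120,u0:u0+160],(400,300),interpolation=cv2.INTER_CUBIC)
b=cam('side'); u,v=map(int,pix(b,[.589,.11,.13])); x=cv2.resize(b['image'][v-45:v+45,u-60:u+60],(400,300),interpolation=cv2.INTER_CUBIC)
cv2.imwrite('pics/j.png',np.hstack([w,x])[...,::-1]); print(u0,v0)
for n,k,q in (('w',c,pix(c,[.589,.11,.144])),): print(pt(k,*q))
E
```

```text
time: 16.0
tool_pos: [0.5796, 0.0162, 0.2317]
tool_rot: [-1.566, -0.002, -1.677]
contact_force: [1.5, -0.2, -0.5]
opening: 0.0498
[0.57915535 0.01983848 0.22997212] [-1.56875947e+00  4.12250752e-04 -1.67490354e+00] [ 0.26827658  0.25741387 -1.18036154]
256 74
176 14
[0.58896376 0.10971524 0.15034514]
```

View pics/j.png

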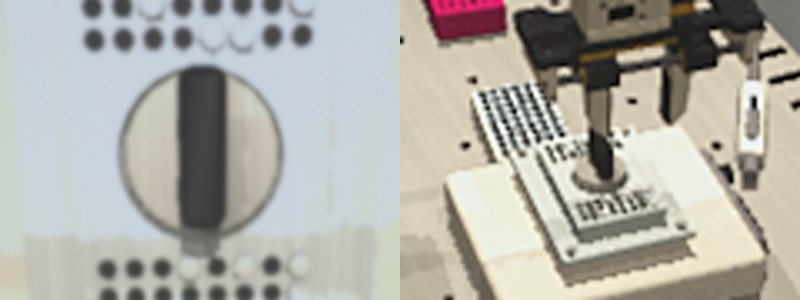

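The stud stands upright in the ring with its wing across the slot: wrist crop (200,145), side crop (600,155). A numeric check of its height and angle follows.

```bash
python3 - <<'E'
from h import *
c=np.load('w6.npy',allow_pickle=True).item()
vs,us=np.mgrid[34:115,215:300]; P=np.array([pt(c,u,v) for u,v in zip(us.ravel(),vs.ravel())])
r=np.hypot(P[:,0]-.589,P[:,1]-.110)
print('shoulder z',np.median(P[(r<.024)&(P[:,2]<.125),2]),'wing z',np.median(P[P[:,2]>.143,2]),'block z',np.median(P[(r>.030)&(r<.036),2]))
k=(P[:,2]>.146); q=np.c_[us.ravel(),vs.ravel()][k].astype(np.float32); vx,vy,*_=cv2.fitLine(q,cv2.DIST_L2,0,.01,.01).ravel(); m=q.mean(0)
A=ray(c,*m,.15);B=ray(c,m[0]+vx*15,m[1]+vy*15,.15);print(A,'angle mod pi',np.arctan2(*(B-A)[1::-1])%np.pi,'want',(-.083-np.pi/2)%np.pi)
E
```

```text
shoulder z 0.11473362624597438 wing z 0.1502559218912548 block z 0.10481846053321742
[0.58922493 0.11047879 0.15      ] angle mod pi 1.4527746159757924 want 1.4877963267948966
```

```bash
python3 -c "
from h import *
print(robot.hand_in(), status.observe()['time'])"
```

```text
the job is handed in; nothing more can be done
the job is handed in; nothing more can be done
```

The block is locked. I fetched the black-winged stud, lowered its head through the slot, pressed the ring, turned it a quarter turn clockwise to the stop and let go. It stayed clamped, and I handed the job in at about 16 s.

- **Height:** the shoulder's top is 9.9 mm above the block; 10.0 mm is expected when locked, about 14 mm if it were free. The wing's top is at 0.150 m, as expected.
- **Angle:** the wing is about 88° from where it would lie along the slot line, or 2° from my estimate of square. That is within the 4° of play.
- **Forces:** the highest vertical push on the shaker I read was about 10 N, well under the 35 N limit. At the stop the turning torque was about 0.14 N m. Just before release there was about 3.5 N of sideways load on the stud, which went when I opened the fingers.
- **Surroundings:** I touched none of the surrounding objects. I took no final picture of the lifter, dishes or bottle to confirm they had not moved.
- **Detours:** my first three looks at the slot were blocked by the held stud, because I had the camera's up direction reversed. They cost only time.

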